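# Idle the conveyor, dial the guard lock open and hold up its shackle

## Task

Put the packing conveyor's speed lever straight up, which is idle. Then turn the lock's dial click by click until the notch in its rim faces the shackle, take the shackle by its crown sleeve, pull it straight up out of the lock and finish while still holding it in the gripper, upright and still, its feet at least 5 cm above the top of the lock. Leave the lever and dial as you set them and do not push the other things on the table about.

Things in the scene. Friction and masses are not known exactly. Their poses are not given: they have to be found in the camera images.
- lock: Fixed dark grey steel block, 205 (x) x 130 (y) x 70 mm high; origin at the centre of its underside, on the table, z up. A green hood, 85 mm deep and 86 mm high with its strap, adjoins its +y side; a flat hasp strap, 30 mm wide, 4 mm thick, lies on top under the shackle. Dial axis at x = -42.5 mm, shackle legs at x = +21.5 and +77.5 mm, all at y = 0.
- dial (a joint): Dial angle, rad, growing counter-clockwise from above; turns both ways between -0.5 and 3.3. At 0 the rim notch faces the shackle (+x of the lock): only there (within 0.1) can the shackle come out. It clicks into a rest every 0.524 rad, 0 being one, snaps to the nearest when let go and stays. Passing a click takes 0.1 N m. Starts between 0.9 and 2.6.
- dial_grip (a point): On the dial's upright axis, 32 mm above the lock's top, inside its dark steel grip bar: 46 mm long (along this point's x, which turns with the dial and points to the notch), 12 mm wide, from 22 mm below this point (the disc's face) to 16 mm above. z up. The near shackle leg, which rises 62 mm above the lock's top, stands 64 mm from this axis.
- dial_notch (a point): Middle of the notch, about 20 mm wide and 14 mm deep, in the rim of the dial: an aluminium disc of radius 52 mm, 8 mm thick, lying just above the lock's top. 45 mm from the dial's axis, at mid thickness.
- shackle_grip (a point): Centre of the black sleeve on the shackle's crown: 34 mm long (x), 14 mm wide (y), 16 mm high; z up along the legs. The shackle is a loose steel U of 10 mm bar, 0.17 to 0.31 kg, legs 56 mm apart along x, feet 105 mm below this point. Seated, this is 57 mm above the lock's top, feet 48 mm deep. A lug under the dial's rim holds it down until the notch faces it; then it slides straight up, 1 mm play.
- lever (a joint): Angle of the speed lever in rad: 0 is straight up (idle); positive leans to +x of the speed box. Range -0.95 to 0.95, no stop at 0; about 1.6 N at the knob moves it and friction keeps it where it is left.
- lever_knob (a point): Centre of the black ball, 28 mm across, on the end of the speed lever, 115 mm from its pivot. The point leans with the lever: its z points outward along the lever, its y is the pivot axis.
- lever_pivot (a point): Middle of the lever's pivot axis, 45 mm above the table, fixed in the speed box (grey steel, 120 x 80 x 55 mm); x is the way that a positive angle leans, y the pivot axis, z up.
- cucumber0: Bystander: loose cucumber, 190 mm long (x), 34 mm thick; origin at the middle of its underside.
- cucumber1: Bystander: loose cucumber, 180 mm long, 34 mm thick; origin as above.
- cucumber2: Bystander: loose cucumber, 170 mm long, 34 mm thick; origin as above.
- tape_roll: Bystander: roll of packing tape lying flat, 84 mm across, 48 mm high; origin at the centre of its underside.
- mug: Bystander: white mug, 76 mm across, 85 mm high; origin at the centre of its underside.
- marker: Bystander: thick marker pen, 130 mm long (x), 15 mm thick; origin at the middle of its underside.
Things that resemble listed ones, but are neither listed nor needed, are in the scene too. Of the things shaped like the part that bears shackle_grip, the bare steel one is meant.

How it is judged:
By the outcome, as a careful person would: the job done as asked, in the order asked, and still so for the second after the job is handed in, while the arm keeps its last pose, push and grip.
It also fails if it takes over 72 s, if anything falls off the work surface, if the arm or the gripper's body presses on something with over 40 N, if the wrist force passes 120 N, or if a joint passes its speed limit or range.

## Robot

A 6-joint arm with a two-finger parallel gripper is mounted at the origin on the work surface. World frame = base frame: x ahead of the robot, y to its left, z up, the work surface at z = 0. Lengths are in m, angles in degrees, forces in N, time in s.
With the tool pointing down it reaches from about 0.3 to 0.75 m from the base axis. Payload 8.5 kg.
Tool frame: the origin (TCP) lies midway between the tips of the shut fingers; the grasp point (between the pads) lies 19 mm behind it (env.hold_point_z is the distance from the TCP to the grasp point, in m); z points along the fingers, y is the line along which they close (so a half turn about z gives the same grasp; the last joint's range is limited). The gripper opens to 85 mm and grips with 20 to 120 N. Pads are 22 mm wide; open, the fingers measure 114 mm over their backs; the gripper's body (76 mm by 85 mm) begins 54 mm behind the grasp point. The pads swing forward as they close: fully open they stand 13 mm farther back than shut.
Start: joints at [52.867, 21.807, 74.336, -0, 83.858, -12.336], TCP at [0.231, 0.499, 0.231] pointing down, gripper open.
Joint ranges: [-178.18, 178.18], [-50.72, 133.34], [12.68, 142.11], [-81.47, 261.47], [9.98, 163.14], [-165.26, 165.26]. Speed limits (degrees/s): [136.94, 136.94, 180, 180, 180, 180].

## Interface

Orientations are given as a 3x3 rotation matrix whose columns are the frame's x, y, z axes.
In Python, from rig import observe, get_image, camera_info, env gives the robot as it stands.
- The arm moves only by the tool drive_tool, never from a script. Its arguments are lists of equal length, an entry for each row: "offset": the shift along the tool's x, y, z in units of 40 mm (1.0 is 40 mm), a list of three; "turn": the turn, a rotation vector about the tool's x, y, z in units of 6 degrees (1.0 is 6 degrees), a list of three; "hand": the opening, from 0 (shut) to 1 (fully open). A call has exactly 10 rows; each row shifts and turns the commanded pose from where the row before left it, along the tool's axes as they then stand; what a row does not reach is not made up. A row lasts 1/8 s, in which the tool goes at most 62.5 mm and 10.7 degrees, less where a joint would pass 70% of its speed; a pose out of reach is approached as far as the arm can. A call is refused whole if a number of a shift passes 1 or a number of a turn 1, either way. A call with a gripper value outside its range is refused whole. The fingers move at their own pace and stop on an object; "newtons" is the grip in N (left out, the last holds). Time passes only in rows, so rows that do not move let the fingers close, or fill a call up. It gives the time, the measured TCP pose, the force, the opening and the grip force at its end, in the units of the state.
- observe(): the state, without advancing time (a new reading comes with each control period).
- get_image(name): name is "scene" or "top" or "wrist"; returns the picture (400x640x3 uint8, blue, green, red); there is no depth.
- camera_info(name): a dict with "fx", "fy", "cx", "cy" (pixels), "world_to_cam" (4x4, takes a point from world to camera coordinates). Camera axes: x right, y down, z forward; pixel columns grow to the right and rows downward; lengths in m; the calibration is good to about 2 mm. A picture is of the moment at which its call begins: read the wrist's pose just before it. camera_info takes no time and is no camera call; for the wrist camera it gives the pose at the moment of the call.
- env.close_job(): hands the job in; it is judged then, once.
The state is a dict: "time_s": time; "q": joint angles; "qvel": joint speeds; "joint_efforts": joint torques, N m; "position": TCP position; "tool_rot": TCP orientation; "ft_force": force on the tool from outside, world axes, zero at the start; "wrist_torque": the same for the moment, N m; "grip_width": finger opening in m; "gripper_force": force on a finger pad.
Only numpy, scipy, OpenCV 4.12 (cv2) and the standard library are available. Lean on these libraries where they do the work, as an engineer would, in place of code of your own. Each camera call takes 0.05 s, during which the arm holds its last target. There are 200 camera calls.

## Working session

There is one attempt and no reset: what is moved stays moved. The work goes in short steps, Python scripts to look and compute and a tool call to move; the robot and the scene stay as the last step left them, time stands still between calls to the robot, and variables do not carry over. Pictures are saved under pics/ and viewed, at most 11 in all, crops included, and the job is handed in when it is done.

Besides the shell and the picture viewer there is one more tool, called after ">>>" as name(argument=value, ...) on one line, values as JSON. drive_tool: Moves the arm, as the interface text tells. Its arguments: {"type":"object","properties":{"offset":{"type":"array"},"turn":{"type":"array"},"hand":{"type":"array"},"newtons":{"type":"number"}},"required":["offset","turn","hand"]}

```bash
mkdir -p pics; ls; cat > h.py <<'E'
from rig import observe,get_image,camera_info,env
import numpy as np,cv2
def ray(c,u,v,z):
    """world point on pixel (u,v) at height z; c=camera_info dict"""
    W=np.array(c["world_to_cam"]);R=W[:3,:3];t=W[:3,3]
    o=-R.T@t;d=R.T@np.array([(u-c["cx"])/c["fx"],(v-c["cy"])/c["fy"],1])
    return o+d*(z-o[2])/d[2]
def proj(c,p):
    W=np.array(c["world_to_cam"]);q=W[:3,:3]@np.array(p)+W[:3,3]
    return np.array([c["fx"]*q[0]/q[2]+c["cx"],c["fy"]*q[1]/q[2]+c["cy"]])
E
python3 - <<'E'
from h import *
o=observe();print(o["time_s"],o["position"],o["tool_rot"],env.hold_point_z)
for n in("scene","top"):
    im=get_image(n);cv2.imwrite(f"pics/{n}.png",im)
    c=camera_info(n);W=np.array(c["world_to_cam"]);print(n,c["fx"],-W[:3,:3].T@W[:3,3],W[2,:3])
E
```

```text
pics
0.0 [0.23050577 0.49903552 0.23071589] [[-9.07776882e-01  4.19452457e-01 -8.76537173e-04]
 [ 4.19453260e-01  9.07776188e-01 -1.16423358e-03]
 [ 3.07358939e-04 -1.42453070e-03 -9.99998938e-01]] 0.0187
scene 416.1375619279315 [ 0.98566395 -0.87010134  0.77351274] [-0.35679206  0.73202049 -0.58038386]
top 412.1343317574091 [ 0.37153971 -0.01714083  1.14314414] [ 0.18698587  0.01952275 -0.98216859]
```

View pics/scene.png

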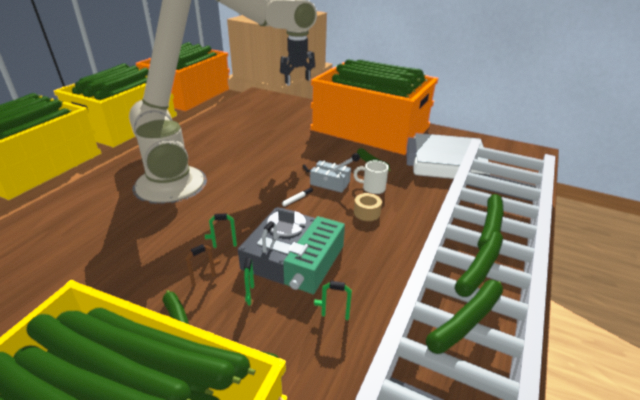

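View pics/top.png

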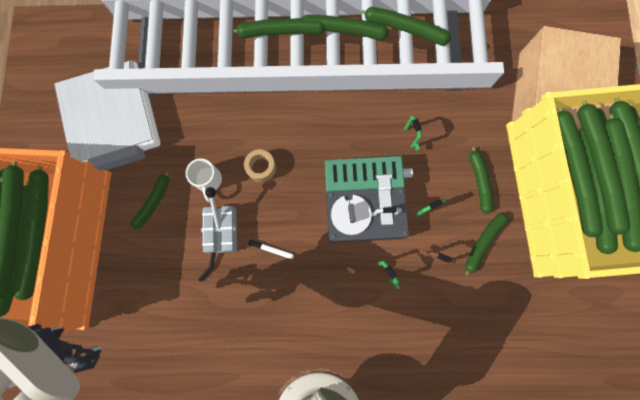

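The top view shows the lock at (367,210): the bare steel shackle is at (388,210), the dial at (350,214) and the hood above them. The speed box is at (219,230), with a knob at (210,192) near the mug. I'll enlarge both.

```bash
python3 - <<'E'
from h import *
a=cv2.imread("pics/top.png");b=cv2.imread("pics/scene.png")
f=lambda i,x,y,w,h,s:cv2.resize(i[y:y+h,x:x+w],None,fx=s,fy=s,interpolation=cv2.INTER_CUBIC)
A=np.hstack([f(a,170,150,130,150,3),f(a,310,145,130,150,3)]) # 390 each
cv2.imwrite("pics/c1.png",A)
B=np.hstack([f(b,230,195,130,120,3),f(b,285,140,130,120,3)])
cv2.imwrite("pics/c2.png",B)
E
```

```text
(no output)
```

View pics/c1.png

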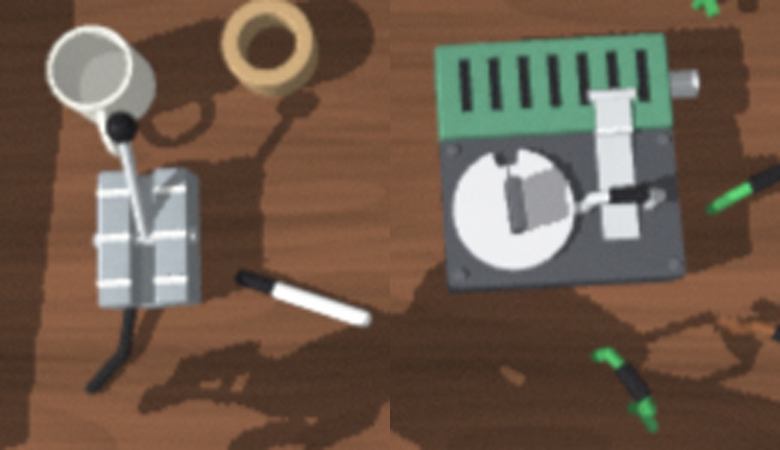

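View pics/c2.png

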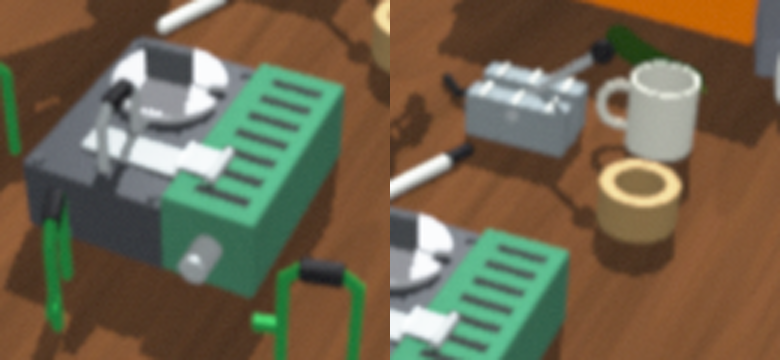

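Shackle-shaped things: bare steel with a black sleeve, on the lock at (388,210), and green ones at (430,207), (388,273) and (415,130). The bare steel one in the lock is meant, and the crops confirm it. The notch faces up in the image (crop 506,157) and the dial centre is at (515,208). The knob is at crop (121,127), leaning toward the mug. Next I compute positions.

```bash
cat >> h.py <<'E'
E
python3 - <<'E'
from h import *
c=camera_info("top");s=camera_info("scene")
L=lambda x,y,z:ray(c,170+x/3,150+y/3,z); R=lambda x,y,z:ray(c,310+(x-390)/3,145+y/3,z)
np.set_printoptions(precision=4,suppress=True)
k=np.array([R(448,290,.07),R(685,275,.07),R(672,126,.07),R(441,139,.07)])
print("lock",k,k.mean(0),np.linalg.norm(k-np.roll(k,1,0),axis=1))
print("edgeyaw",[np.degrees(np.arctan2(*(k[j]-k[i])[[1,0]])) for i,j in((0,1),(3,2))])
d=R(515,208,.081);n=R(506,157,.081);print("dial",d,"notch",n,np.linalg.norm(n-d),np.degrees(np.arctan2(*(n-d)[[1,0]])))
print("sleeve",R(632,194,.135), "barends",R(510,178,.118),R(523,232,.118))
b=np.array([L(97,172,.055),L(185,170,.055),L(185,305,.055),L(97,305,.055)])
print("box",b,b.mean(0),np.linalg.norm(b-np.roll(b,1,0),axis=1))
for a in np.radians([45,50,54.4]):
  z=.045+.115*np.cos(a);p=L(121,127,z);print("knob",np.degrees(a),p, b.mean(0)[:2]-p[:2],.115*np.sin(a))
# scene cross-check
f=lambda x,y,z:ray(s,230+x/3,195+y/3,z)
print("sc sleeve",f(117,95,.135),"dial",f(167,88,.081))
g=lambda x,y,z:ray(s,285+(x-390)/3,140+y/3,z)
# triangulate knob
def tri(u1,u2):
  A=[];B=[]
  for cc,(u,v) in((c,u1),(s,u2)):
    p=ray(cc,u,v,0);q=ray(cc,u,v,.5);dd=(q-p)/np.linalg.norm(q-p);P=np.eye(3)-np.outer(dd,dd);A.append(P);B.append(P@p)
  x=np.linalg.solve(sum(A),sum(B));return x,[np.linalg.norm(a@x-b) for a,b in zip(A,B)]
print("knob tri",tri((170+121/3,150+127/3),(285+(602-390)/3,140+51/3)))
print("sleeve tri",tri((310+(632-390)/3,145+194/3),(230+117/3,195+95/3)))
m=L(90,67,.085);print("mug",m,"tape",L(269,45,.048))
E
```

```text
lock [[ 0.4467 -0.034   0.07  ]
 [ 0.4579 -0.2383  0.07  ]
 [ 0.5891 -0.2333  0.07  ]
 [ 0.5796 -0.0296  0.07  ]] [ 0.5183 -0.1338  0.07  ] [0.133  0.2047 0.1313 0.204 ]
edgeyaw [np.float64(-86.86266154452953), np.float64(-87.3366575893444)]
dial [ 0.516  -0.0926  0.081 ] notch [ 0.5609 -0.0858  0.081 ] 0.04536316690965039 8.58310755968241
sleeve [ 0.5193 -0.1849  0.135 ] barends [ 0.5364 -0.0864  0.118 ] [ 0.4908 -0.0962  0.118 ]
box [[0.5423 0.3055 0.055 ]
 [0.5434 0.2264 0.055 ]
 [0.4237 0.2227 0.055 ]
 [0.4243 0.3003 0.055 ]] [0.4834 0.2637 0.055 ] [0.1182 0.0791 0.1197 0.0776]
knob 45.0 [0.5693 0.2657 0.1263] [-0.0859 -0.002 ] 0.08131727983645295
knob 50.0 [0.5707 0.2678 0.1189] [-0.0873 -0.0041] 0.08809511095868247
knob 54.4 [0.5721 0.2697 0.1119] [-0.0887 -0.006 ] 0.09350658752040819
sc sleeve [ 0.5278 -0.1905  0.135 ] dial [ 0.5234 -0.1031  0.081 ]
knob tri (array([0.5715, 0.2677, 0.1224]), [np.float64(0.001660868636941823), np.float64(0.0016608686369420222)])
sleeve tri (array([ 0.5218, -0.1849,  0.1287]), [np.float64(0.0018442129317916326), np.float64(0.0018442129317915936)])
mug [0.6317 0.307  0.085 ] tape [0.6596 0.1542 0.048 ]
```

>>> drive_tool(offset=[[-0.97,-0.17,0],[-0.97,-0.17,0],[-0.97,-0.17,0],[-0.97,-0.17,0],[-0.97,-0.17,0],[-0.97,-0.17,0],[-0.97,-0.17,0],[-0.97,-0.17,0],[-0.97,-0.17,0],[0,0,0]], turn=[[0,0,0],[0,0,0],[0,0,-0.9],[0,0,-0.9],[0,0,-0.9],[0,0,-0.9],[0,0,-0.9],[0,0,0],[0,0,0],[0,0,0]], hand=[0.6,0.6,0.6,0.6,0.6,0.6,0.6,0.6,0.6,0.6])

```text
time_s: 1.35
position: [0.5539, 0.3635, 0.2297]
tool_rot: [[-0.999, -0.036, -0.001], [-0.036, 0.999, -0.001], [0.002, -0.001, -1.0]]
ft_force: [-0.3, 0.1, -0.1]
grip_width: 0.0515
gripper_force: 0.0
```

```bash
cat >> h.py <<'E'
def togo(p,yaw):
    """tool-frame shift (units of 40mm) and turn (units of 6deg) to TCP p, tool y at world angle yaw (deg), pointing down"""
    from scipy.spatial.transform import Rotation as Ro
    o=observe();R=np.array(o["tool_rot"]);y=np.radians(yaw);Y=np.array([np.cos(y),np.sin(y),0]);Z=np.array([0,0,-1.])
    T=np.c_[np.cross(Y,Z),Y,Z]
    print("t",o["time_s"],"pos",np.round(o["position"],4),"yaw",round(np.degrees(np.arctan2(R[1,1],R[0,1])),2),"w",o["grip_width"],"F",np.round(o["ft_force"],1),"q6",o["q"][5])
    print("shift now-axes",np.round(R.T@(np.array(p)-o["position"])/.04,3),"final-axes",np.round(T.T@(np.array(p)-o["position"])/.04,3),"turn",np.round(Ro.from_matrix(R.T@T).as_rotvec(degrees=True)/6,3))
E
python3 - <<'E'
from h import *
togo([.571,.267,.103],92)
c=camera_info("wrist");im=get_image("wrist");cv2.imwrite("pics/w1.png",im)
for n,p in dict(knob=[.571,.267,.121],boxc=[.4834,.2637,.055]).items():print(n,proj(c,p))
E
```

```text
t 1.35 pos [0.5539 0.3635 0.2297] yaw 92.07 w 0.05145172851285041 F [-0.3  0.1 -0.1] q6 -69.00137828347111
shift now-axes [-0.346 -2.423  3.168] final-axes [-0.344 -2.425  3.167] turn [-0.008 -0.014  0.011]
knob [194.48371537 213.80101987]
boxc [208.39326924  96.48085319]
```

View pics/w1.png

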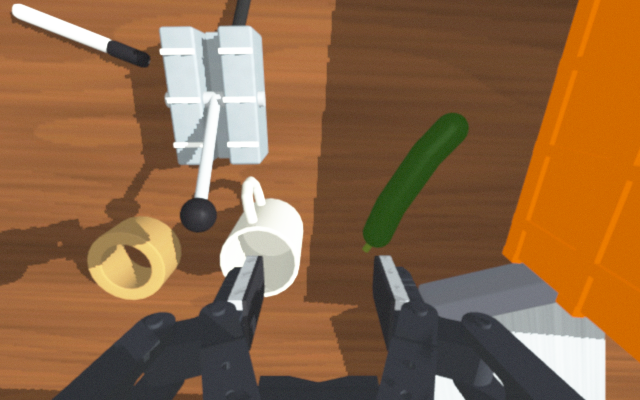

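Wrist view: knob centre at (198,215), the pivot's mid cross-bar from (167,100) to (262,99), and the outer cross-bars at rows 50 and 145.

```bash
python3 - <<'E'
from h import *
c=camera_info("wrist");np.set_printoptions(precision=4,suppress=True)
for z in(.045,.055):
  for n,u in dict(pivL=(166,100),pivR=(262,99),topL=(161,51),topR=(255,50),botL=(176,145),botR=(266,145)).items():print(z,n,ray(c,*u,z))
for z in(.115,.119,.123):print("knob",ray(c,198,215,z))
E
```

```text
0.045 pivL [0.4871 0.2214 0.045 ]
0.045 pivR [0.4828 0.3107 0.045 ]
0.045 topL [0.4452 0.2214 0.045 ]
0.045 topR [0.4412 0.3051 0.045 ]
0.045 botL [0.5288 0.2266 0.045 ]
0.045 botR [0.5255 0.3139 0.045 ]
0.055 pivL [0.4866 0.2257 0.055 ]
0.055 pivR [0.4825 0.3123 0.055 ]
0.055 topL [0.4459 0.2257 0.055 ]
0.055 topR [0.4421 0.3069 0.055 ]
0.055 botL [0.527  0.2307 0.055 ]
0.055 botR [0.5239 0.3154 0.055 ]
knob [0.5732 0.268  0.115 ]
knob [0.5716 0.2695 0.119 ]
knob [0.57   0.2709 0.123 ]
```

>>> drive_tool(offset=[[-0.09,-0.6,0],[-0.09,-0.6,0],[-0.09,-0.6,0],[-0.09,-0.6,0.2],[0,0,0.7],[0,0,0.7],[0,0,0.7],[0,0,0.6],[0,0,0.35],[0,0,0]], turn=[[0,0,-0.07],[0,0,0],[0,0,0],[0,0,0],[0,0,0],[0,0,0],[0,0,0],[0,0,0],[0,0,0],[0,0,0]], hand=[0.6,0.6,0.6,0.6,0.6,0.6,0.6,0.6,0.6,0.6])

```text
time_s: 2.65
position: [0.5698, 0.2695, 0.1009]
tool_rot: [[-0.999, -0.046, -0.001], [-0.046, 0.999, -0.0], [0.001, -0.0, -1.0]]
ft_force: [-0.2, 0.8, -0.2]
grip_width: 0.0513
gripper_force: 0.0
```

```bash
python3 - <<'E'
from h import *
togo([.5715,.2685,.099],92.5)
E
```

```text
t 2.65 pos [0.5698 0.2695 0.1009] yaw 92.65 w 0.051259745552249825 F [-0.2  0.8 -0.2] q6 -78.082370713446
shift now-axes [-0.041 -0.027  0.048] final-axes [-0.041 -0.027  0.048] turn [-0.002 -0.014  0.025]
```

>>> drive_tool(offset=[[-0.04,-0.03,0.05],[0,0,0],[0,0,0],[0,0,0],[0,0,0],[0,0,0],[0,0,0],[0,0,0],[0,0,0],[0,0,0]], turn=[[0,0,0],[0,0,0],[0,0,0],[0,0,0],[0,0,0],[0,0,0],[0,0,0],[0,0,0],[0,0,0],[0,0,0]], hand=[0.2,0.1,0,0,0,0,0,0,0,0], newtons=25)

```text
time_s: 3.9
position: [0.5728, 0.2687, 0.1001]
tool_rot: [[-0.999, -0.046, 0.002], [-0.046, 0.999, 0.001], [-0.002, 0.001, -1.0]]
ft_force: [3.1, 4.5, 4.4]
grip_width: 0.0267
gripper_force: 24.8
```

>>> drive_tool(offset=[[0.17,0,-0.18],[0.19,0,-0.17],[0.2,0,-0.15],[0.21,0,-0.13],[0.22,0,-0.11],[0.23,0,-0.09],[0.24,0,-0.08],[0.24,0,-0.05],[0.25,0,-0.03],[0.24,0,-0.01]], turn=[[0,0,0],[0,0,0],[0,0,0],[0,0,0],[0,0,0],[0,0,0],[0,0,0],[0,0,0],[0,0,0],[0,0,0]], hand=[0,0,0,0,0,0,0,0,0,0])

```text
time_s: 5.15
position: [0.4846, 0.2645, 0.1395]
tool_rot: [[-0.999, -0.046, 0.001], [-0.046, 0.999, 0.001], [-0.001, 0.001, -1.0]]
ft_force: [3.0, 5.6, -0.4]
grip_width: 0.0259
gripper_force: 24.9
```

```bash
python3 - <<'E'
from h import *
togo([.4845,.265,.141],92.5)
f=lambda i,x,y,w,h,s:cv2.resize(i[y:y+h,x:x+w],None,fx=s,fy=s,interpolation=cv2.INTER_CUBIC)
c=camera_info("wrist");a=get_image("wrist");cv2.imwrite("pics/w2raw.png",a)
b=get_image("scene");d=get_image("top");cv2.imwrite("pics/s2raw.png",b);cv2.imwrite("pics/t2raw.png",d)
print(proj(c,[.4845,.265,.160]),proj(c,[.4845,.265,.055]))
cv2.imwrite("pics/c3.png",np.hstack([f(a,120,150,300,250,1.6)[:400],f(b,290,110,80,100,4)]))
E
```

```text
t 5.15 pos [0.4846 0.2645 0.1395] yaw 92.63 w 0.02590822557863287 F [ 3.   5.6 -0.4] q6 -76.3159110715459
shift now-axes [ 0.003  0.013 -0.038] final-axes [ 0.003  0.013 -0.038] turn [0.007 0.01  0.021]
[316.27548477 292.21142069] [316.73199844 207.45163733]
```

View pics/c3.png

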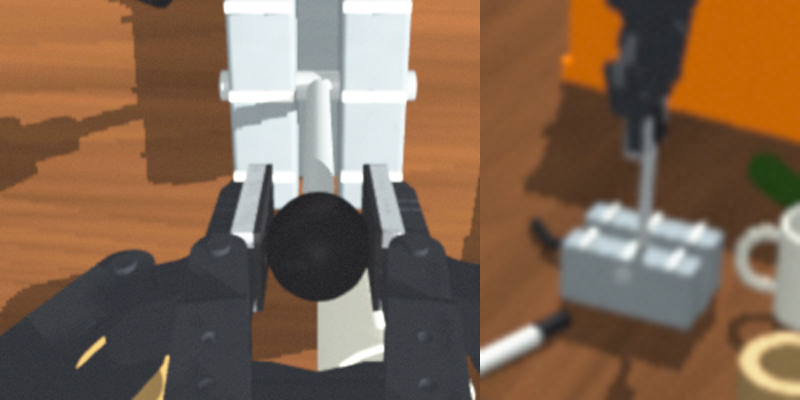

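In the crop the knob centre is at wrist pixel (318.8,304.4), against (316.3,292.2) expected. The pivot pin ends are at row 203.4 and the middle top strip at row 210.

```bash
python3 - <<'E'
from h import *
c=camera_info("wrist");np.set_printoptions(precision=4,suppress=True)
f=lambda x,y,z:ray(c,120+x/1.6,150+y/1.6,z)
print("knob",f(318,247,.160),f(318,247,.159))
print("pins",f(222,85,.045),f(412,86,.045),"strip",f(229,96,.055),f(408,96,.055))
print("strips top",f(225,7,.055),f(410,7,.055),"bot",f(233,177,.055),f(403,177,.055))
E
```

```text
knob [0.49   0.2663 0.16  ] [0.4907 0.2663 0.159 ]
pins [0.486  0.2219 0.045 ] [0.4825 0.3101 0.045 ] strip [0.4876 0.2266 0.055 ] [0.4839 0.3068 0.055 ]
strips top [0.4474 0.2252 0.055 ] [0.4438 0.3036 0.055 ] bot [0.5282 0.2283 0.055 ] [0.5246 0.3085 0.055 ]
```

>>> drive_tool(offset=[[0,0,0],[0,0,0],[0,0,0],[0,0,0],[0,0,-0.5],[0,0,-1],[0,0,-1],[0.5,0,0],[0.5,0,0],[0,0,0]], turn=[[0,0,0],[0,0,0],[0,0,0],[0,0,0],[0,0,0],[0,0,0],[0,0,0],[0,0,0],[0,0,0],[0,0,0]], hand=[0.6,0.6,0.6,0.6,0.6,0.6,0.6,0.6,0.6,0.6])

```text
time_s: 6.55
position: [0.444, 0.2623, 0.2397]
tool_rot: [[-0.999, -0.046, 0.0], [-0.046, 0.999, -0.0], [-0.0, -0.0, -1.0]]
ft_force: [0.7, 0.1, 0.3]
grip_width: 0.0512
gripper_force: 0.0
```

```bash
python3 - <<'E'
from h import *
togo([.4845,.265,.141],92.5)
f=lambda i,x,y,w,h,s:cv2.resize(i[y:y+h,x:x+w],None,fx=s,fy=s,interpolation=cv2.INTER_CUBIC)
c=camera_info("wrist");a=get_image("wrist");cv2.imwrite("pics/w3raw.png",a)
b=get_image("scene");s=camera_info("scene")
for n,cc in(("w",c),("s",s)):print(n,proj(cc,[.485,.265,.160]),proj(cc,[.485,.265,.055]),proj(cc,[.490,.265,.160]))
cv2.imwrite("pics/c4.png",np.hstack([f(a,220,110,200,250,2),f(b,300,120,62.5.__int__(),83,6)[:498].copy() if 0 else cv2.resize(b[115:198,300:365],(390,500),interpolation=cv2.INTER_CUBIC)]))
E
```

```text
t 6.55 pos [0.444  0.2623 0.2397] yaw 92.65 w 0.05124521005500922 F [0.7 0.1 0.3] q6 -75.24264229394501
shift now-axes [-1.015  0.02   2.467] final-axes [-1.016  0.023  2.467] turn [-0.001  0.001  0.025]
w [317.19726648 262.08311131] [317.33075434 212.2132065 ] [316.89241631 268.03889214]
s [331.26063243 141.26240392] [330.02479501 169.04686344] [332.64381324 141.59365017]
```

View pics/c4.png

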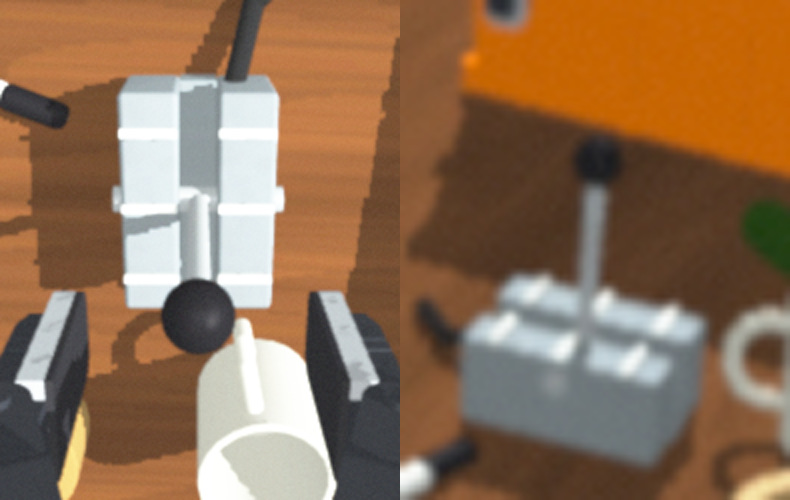

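Wrist: knob at (319,268), strip at row 214.5 and pins at row 209.5. Scene: knob at (333,141.6), mid-strip centre at (330.8,168.8). The lever leans slightly to +x.

```bash
python3 - <<'E'
from h import *
c=camera_info("wrist");s=camera_info("scene");np.set_printoptions(precision=4,suppress=True)
f=lambda x,y,z:ray(c,220+x/2,110+y/2,z)
print("knob",f(198,316,.160),"pins",f(117,199,.045),f(280,198,.045))
print("strips",[ (f(122,y,.055)+f(275,y,.055))[:2]/2 for y in(134,209,280)])
print("box ends top", f(198,76,.055), f(198,306,.055))
print("scene",ray(s,333,141.6,.16),ray(s,330.8,168.8,.055))
E
```

```text
knob [0.491  0.2665 0.16  ] pins [0.4887 0.2237 0.045 ] [0.4842 0.3103 0.045 ]
strips [array([0.4486, 0.2652]), array([0.4886, 0.2671]), array([0.5295, 0.269 ])]
box ends top [0.4196 0.2636 0.055 ] [0.5452 0.2694 0.055 ]
scene [0.491  0.2655 0.16  ] [0.4866 0.2678 0.055 ]
```

>>> drive_tool(offset=[[-0.6,0.05,0],[-0.58,0,0],[0,0,0.8],[0,0,0.8],[0,0,0.6],[0,0,0.27],[0,0,0],[0,0,0],[0,0,0],[0,0,0]], turn=[[0,0,0],[0,0,0],[0,0,0],[0,0,0],[0,0,0],[0,0,0],[0,0,0],[0,0,0],[0,0,0],[0,0,0]], hand=[0.6,0.6,0.6,0.6,0.6,0.6,0.6,0.2,0,0], newtons=60)

```text
time_s: 7.9
position: [0.4925, 0.2652, 0.142]
tool_rot: [[-0.999, -0.046, 0.003], [-0.046, 0.999, -0.002], [-0.003, -0.003, -1.0]]
ft_force: [0.1, -8.5, 4.7]
grip_width: 0.0251
gripper_force: 58.5
```

>>> drive_tool(offset=[[0,0,0],[0,0,0],[0.03,0,0],[0.03,0,0],[0.04,0,0],[0,0,0],[0,0,0],[0,0,0],[0,0,0],[0,0,0]], turn=[[0,0,0],[0,0,0],[0,0,0],[0,0,0],[0,0,0],[0,0,0],[0,0,0],[0,0,0],[0,0,0],[0,0,0]], hand=[0,0,0,0,0,0,0,0,0,0])

```text
time_s: 9.15
position: [0.489, 0.265, 0.142]
tool_rot: [[-0.999, -0.045, 0.004], [-0.045, 0.999, -0.002], [-0.004, -0.002, -1.0]]
ft_force: [1.5, -8.0, 4.7]
grip_width: 0.0252
gripper_force: 58.6
```

>>> drive_tool(offset=[[0,0,0],[0,0,0],[0,0,0],[0,0,0],[0,0,-0.5],[0,0,-1],[0,0,-1],[0.5,0,0],[0.5,0,0],[0,0,0]], turn=[[0,0,0],[0,0,0],[0,0,0],[0,0,0],[0,0,0],[0,0,0],[0,0,0],[0,0,0],[0,0,0],[0,0,0]], hand=[0.6,0.6,0.6,0.6,0.6,0.6,0.6,0.6,0.6,0.6])

```text
time_s: 10.4
position: [0.447, 0.2646, 0.2409]
tool_rot: [[-0.999, -0.047, 0.0], [-0.047, 0.999, 0.0], [-0.0, 0.0, -1.0]]
ft_force: [-0.1, -0.1, 0.5]
grip_width: 0.0513
gripper_force: 0.0
```

```bash
python3 - <<'E'
from h import *
togo([.516,-.092,.23],92.9)
c=camera_info("wrist");a=get_image("wrist");b=get_image("scene");s=camera_info("scene");np.set_printoptions(precision=4,suppress=True)
cv2.imwrite("pics/w4raw.png",a);cv2.imwrite("pics/s4raw.png",b)
# knob by dark blob
for n,i,cc,(x0,y0,x1,y1) in(("w",a,c,(285,240,355,300)),("s",b,s,(322,132,346,152))):
    m=(i[y0:y1,x0:x1].max(2)<60).astype(np.uint8);k,l,st,ce=cv2.connectedComponentsWithStats(m);j=1+np.argmax(st[1:,4]);u=ce[j]+[x0,y0];print(n,u,st[j],ray(cc,*u,.16))
cv2.imwrite("pics/c5.png",np.hstack([cv2.resize(a[110:310,220:420],(600,600),interpolation=cv2.INTER_CUBIC)[:500],np.zeros((500,0,3),np.uint8)]))
E
```

```text
t 10.4 pos [0.447  0.2646 0.2409] yaw 92.67 w 0.051289237757535105 F [-0.1 -0.1  0.5] q6 -75.11759206218856
shift now-axes [-1.308 -8.986  0.272] final-axes [-1.271 -8.991  0.273] turn [ 0.001  0.002 -0.039]
w [309.3373 257.8659] [ 14   1  29  36 507] [0.4855 0.2613 0.16  ]
s [331.52 141.1 ] [ 6  6  8  7 50] [0.4852 0.2665 0.16  ]
```

View pics/c5.png

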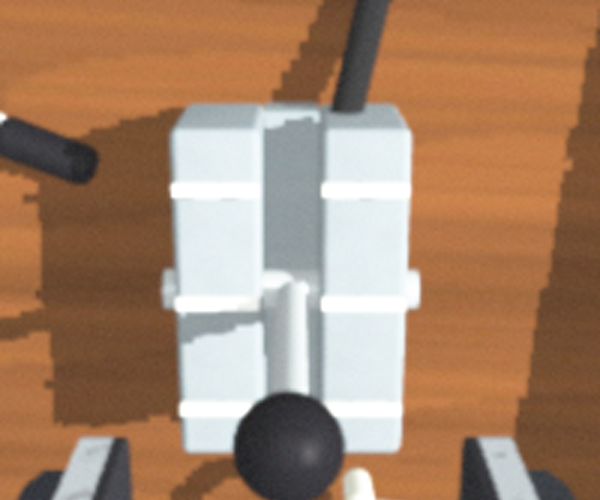

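Knob now at wrist (316.3,258.7), pins at row 205.7, strips at rows 173.3, 210.7 and 246.3.

```bash
python3 - <<'E'
from h import *
c=camera_info("wrist");s=camera_info("scene");np.set_printoptions(precision=4,suppress=True)
f=lambda x,y,z:ray(c,220+x/3,110+y/3,z)
print("knob",f(289,446,.160),"pins",(f(168,288,.045)+f(413,288,.045))/2)
print("strips",[ (f(175,y,.055)+f(408,y,.055))[:2]/2 for y in(190,302,409)])
print("scene base",ray(s,330.8,168.8,.055))
# find pivot+angle jointly by projecting knob for angles
for x in(.484,.486,.488):print(x,[proj(c,[x+.115*np.sin(a),.266,.045+.115*np.cos(a)])[1].round(1) for a in np.radians([-2,-1,0,1,2])],[proj(c,[x+d,.266,z])[1].round(1) for d,z in((-.04,.055),(0,.055),(.04,.055),(0,.045))])
E
```

```text
knob [0.487  0.2665 0.16  ] pins [0.4864 0.2666 0.045 ]
strips [array([0.4483, 0.2652]), array([0.488, 0.267]), array([0.5289, 0.2688])]
scene base [0.4866 0.2678 0.055 ]
0.484 [np.float64(250.0), np.float64(252.5), np.float64(255.0), np.float64(257.4), np.float64(259.8)] [np.float64(169.2), np.float64(207.0), np.float64(242.1), np.float64(203.8)]
0.486 [np.float64(252.5), np.float64(255.0), np.float64(257.4), np.float64(259.8), np.float64(262.2)] [np.float64(171.1), np.float64(208.8), np.float64(243.8), np.float64(205.6)]
0.488 [np.float64(254.9), np.float64(257.4), np.float64(259.8), np.float64(262.2), np.float64(264.5)] [np.float64(173.1), np.float64(210.6), np.float64(245.5), np.float64(207.3)]
```

>>> drive_tool(offset=[[-0.03,-0.96,0],[-0.03,-0.96,0],[-0.03,-0.96,0],[-0.03,-0.96,0],[-0.03,-0.96,0],[-0.03,-0.96,0],[-0.03,-0.96,0],[-0.03,-0.96,0],[-0.03,-0.96,0],[0,-0.96,0]], turn=[[0,0,0],[0,0,0],[0,0,0],[0,0,0],[0,0,0],[0,0,0],[0,0,0],[0,0,0],[0,0,0],[0,0,0]], hand=[0.5,0.5,0.5,0.5,0.5,0.5,0.5,0.5,0.5,0.5])

```text
time_s: 11.75
position: [0.4768, -0.1206, 0.2404]
tool_rot: [[-0.999, -0.045, 0.0], [-0.045, 0.999, -0.0], [-0.0, -0.0, -1.0]]
ft_force: [0.4, -0.2, 0.3]
grip_width: 0.0428
gripper_force: 0.0
```

```bash
python3 - <<'E'
from h import *
togo([.516,-.092,.09],92.9)
import json
c=camera_info("wrist");a=get_image("wrist");cv2.imwrite("pics/w5.png",a)
json.dump({k:np.array(v).tolist() for k,v in c.items()},open("c5.json","w"))
for p in([.516,-.092,.118],[.5207,-.184,.127],[.516,-.092,.081]):print(proj(c,p))
cv2.imwrite("pics/c6.png",cv2.resize(a[80:330,160:480],(768,600),interpolation=cv2.INTER_CUBIC))
E
```

```text
t 11.75 pos [ 0.4768 -0.1206  0.2404] yaw 92.6 w 0.042835228050388266 F [ 0.4 -0.2  0.3] q6 -120.61225093112532
shift now-axes [-1.012  0.669  3.759] final-axes [-1.016  0.663  3.759] turn [-0.     0.001 -0.051]
[347.46597621 237.05844422]
[238.06680558 242.23295685]
[344.2548293 220.8806663]
```

View pics/c6.png

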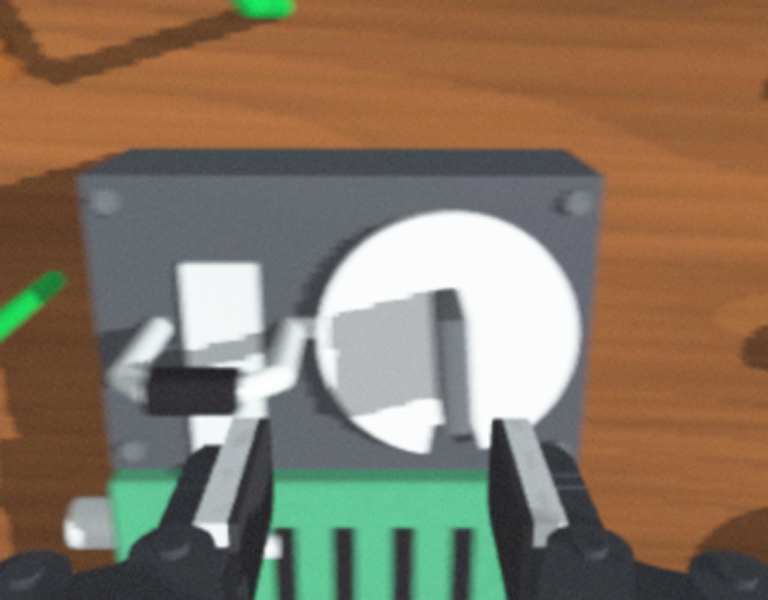

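Dial disc centre at (347.1,217.9), bar top-face centre at crop (456,378), sleeve at crop (193,390).

```bash
python3 - <<'E'
from h import *
import json
c={k:np.array(v) for k,v in json.load(open("c5.json")).items()};np.set_printoptions(precision=4,suppress=True)
f=lambda x,y,z:ray(c,160+x/2.4,80+y/2.4,z)
print("disc",f(449,331,.080),"barc",f(456,378,.118))
d=f(458.5,437,.118)-f(453,319,.118);print("bar len",np.linalg.norm(d),np.degrees(np.arctan2(d[1],d[0])))
n=f(461,438,.081)-f(449,331,.081);print("notch dir",np.degrees(np.arctan2(n[1],n[0])))
print("sleeve top",f(193,385,.135),"sleeve mid",f(193,390,.127))
d=f(600,177,.07)-f(80,177,.07);print("back edge",f(600,177,.07),f(80,177,.07),np.degrees(np.arctan2(d[1],d[0])))
e=f(583,469,.07),f(113,469,.07);print("hood edge",e)
E
```

```text
disc [ 0.5132 -0.0894  0.08  ] barc [ 0.5163 -0.0898  0.118 ]
bar len 0.046525320937617465 6.75971947246875
notch dir 10.117010327769265
sleeve top [ 0.5151 -0.1802  0.135 ] sleeve mid [ 0.5209 -0.182   0.127 ]
back edge [ 0.4502 -0.0342  0.07  ] [ 0.4593 -0.2365  0.07  ] 92.58469063879426
hood edge (array([ 0.5797, -0.0245,  0.07  ]), array([ 0.5889, -0.2315,  0.07  ]))
```

>>> drive_tool(offset=[[-0.5,0.35,0],[-0.51,0.35,0],[0,0,0.7],[0,0,0.8],[0,0,0.8],[0,0,0.7],[0,0,0.5],[0,0,0.26],[0,0,0],[0,0,0]], turn=[[0,0,-0.05],[0,0,0],[0,0,0],[0,0,0],[0,0,0],[0,0,0],[0,0,0],[0,0,0],[0,0,0],[0,0,0]], hand=[0.4,0.4,0.4,0.4,0.4,0.4,0.4,0.4,0.4,0.4])

```text
time_s: 13.05
position: [0.5157, -0.0889, 0.0908]
tool_rot: [[-0.999, -0.051, 0.001], [-0.051, 0.999, -0.001], [-0.001, -0.001, -1.0]]
ft_force: [-0.1, -0.0, -0.2]
grip_width: 0.034
gripper_force: 0.0
```

>>> drive_tool(offset=[[0,0,0],[0,0,0],[0,0,0],[0,0,0],[0,0,0],[0,0,0],[0,0,0],[0,0,0],[0,0,0],[0,0,0]], turn=[[0,0,0],[0,0,0],[0,0,0],[0,0,0],[0,0,0],[0,0,0],[0,0,0],[0,0,0],[0,0,0],[0,0,0]], hand=[0.3,0.2,0.1,0,0,0,0,0,0,0], newtons=50)

```text
time_s: 14.3
position: [0.5151, -0.0897, 0.0907]
tool_rot: [[-0.999, -0.051, 0.0], [-0.051, 0.999, -0.002], [-0.0, -0.002, -1.0]]
ft_force: [-3.1, -4.7, 3.7]
grip_width: 0.0111
gripper_force: 51.2
```

>>> drive_tool(offset=[[0,0,0],[0,0,0],[0,0,0],[0,0,0],[0,0,0],[0,0,0],[0,0,0],[0,0,0],[0,0,0],[0,0,0]], turn=[[0,0,0.5],[0,0,0.5],[0,0,0.5],[0,0,0.5],[0,0,0.5],[0,0,0.5],[0,0,0.5],[0,0,0.5],[0,0,0.5],[0,0,0.5]], hand=[0,0,0,0,0,0,0,0,0,0])

```text
time_s: 15.55
position: [0.5152, -0.0891, 0.0907]
tool_rot: [[-0.89, 0.457, 0.001], [0.457, 0.89, -0.001], [-0.001, -0.001, -1.0]]
ft_force: [-1.8, -1.6, 2.7]
grip_width: 0.0112
gripper_force: 52.6
```

Yaw is now 62.8°, so it has turned 30° with low forces. Continuing.

>>> drive_tool(offset=[[0,0,0],[0,0,0],[0,0,0],[0,0,0],[0,0,0],[0,0,0],[0,0,0],[0,0,0],[0,0,0],[0,0,0]], turn=[[0,0,0.5],[0,0,0.5],[0,0,0.5],[0,0,0.5],[0,0,0.5],[0,0,0.5],[0,0,0.5],[0,0,0.5],[0,0,0.5],[0,0,0.5]], hand=[0,0,0,0,0,0,0,0,0,0])

```text
time_s: 16.8
position: [0.5156, -0.0887, 0.0907]
tool_rot: [[-0.542, 0.84, 0.002], [0.84, 0.542, -0.0], [-0.001, 0.001, -1.0]]
ft_force: [1.2, 1.8, 3.6]
grip_width: 0.0111
gripper_force: 52.5
```

>>> drive_tool(offset=[[0,0,0],[0,0,0],[0,0,0],[0,0,0],[0,0,0],[0,0,0],[0,0,0],[0,0,0],[0,0,0],[0,0,0]], turn=[[0,0,0.6],[0,0,0.6],[0,0,0.6],[0,0,0.6],[0,0,0.6],[0,0,0.6],[0,0,0.6],[0,0,0.6],[0,0,0.2],[0,0,0]], hand=[0,0,0,0,0,0,0,0,0,0])

```text
time_s: 18.05
position: [0.5162, -0.0886, 0.0907]
tool_rot: [[-0.051, 0.999, 0.003], [0.999, 0.051, -0.0], [-0.0, 0.003, -1.0]]
ft_force: [3.8, 3.0, 1.4]
grip_width: 0.0111
gripper_force: 52.3
```

```bash
python3 - <<'E'
from h import *
togo([.516,-.09,.09],2.8)
print(observe()["wrist_torque"])
E
```

```text
t 18.05 pos [ 0.5162 -0.0886  0.0907] yaw 2.94 w 0.011137329565124435 F [3.8 3.  1.4] q6 -25.70528448308634
shift now-axes [-0.036 -0.006  0.017] final-axes [-0.036 -0.006  0.017] turn [0.027 0.002 0.024]
[ 0.37266349 -0.79190105 -0.04865769]
```

>>> drive_tool(offset=[[0,0,0],[0,0,0],[0,0,0],[0,0,0],[0,0,0],[0,0,-0.6],[0,0,-1],[0,0,-1],[0,0,-1],[0,0,0]], turn=[[0,0,0],[0,0,0],[0,0,0],[0,0,0],[0,0,0],[0,0,0],[0,0,0],[0,0,0],[0,0,0],[0,0,0]], hand=[0.4,0.4,0.4,0.4,0.4,0.4,0.4,0.4,0.4,0.4])

```text
time_s: 19.3
position: [0.516, -0.089, 0.2369]
tool_rot: [[-0.051, 0.999, 0.005], [0.999, 0.051, -0.002], [-0.003, 0.005, -1.0]]
ft_force: [-0.8, 0.5, -0.5]
grip_width: 0.0342
gripper_force: 0.0
```

```bash
python3 - <<'E'
from h import *
togo([.5208,-.183,.108],2.8)
import json
c=camera_info("wrist");a=get_image("wrist");cv2.imwrite("pics/w7.png",a)
json.dump({k:np.array(v).tolist() for k,v in c.items()},open("c7.json","w"))
cv2.imwrite("pics/c7.png",cv2.resize(a[80:330,160:480],(768,600),interpolation=cv2.INTER_CUBIC))
for p in([.516,-.09,.118],[.5208,-.183,.135]):print((proj(c,p)-[160,80])*2.4)
E
```

```text
t 19.3 pos [ 0.516  -0.089   0.2369] yaw 2.93 w 0.03418887206741812 F [-0.8  0.5 -0.5] q6 -25.68273907294378
shift now-axes [-2.344 -0.019  3.227] final-axes [-2.352  0.004  3.221] turn [0.051 0.025 0.021]
[375.10299126 280.1566576 ]
[375.71836418 543.52427094]
```

View pics/c7.png

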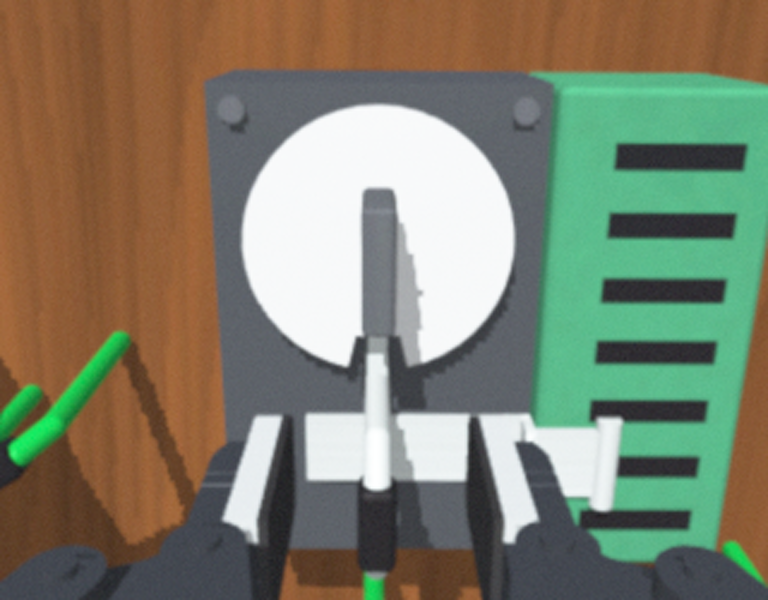

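The notch points straight at the shackle (crop 377,350) and the bar lies along it. The sleeve is at crop (377,527). Now I grasp it.

>>> drive_tool(offset=[[-0.76,0,0],[-0.77,0,0],[-0.77,0,0],[0,0,0.7],[0,0,0.8],[0,0,0.7],[0,0,0.6],[0,0,0.42],[0,0,0],[0,0,0]], turn=[[0.05,0.02,0],[0,0,0],[0,0,0],[0,0,0],[0,0,0],[0,0,0],[0,0,0],[0,0,0],[0,0,0],[0,0,0]], hand=[0.45,0.45,0.45,0.45,0.45,0.45,0.45,0.45,0.45,0.45])

```text
time_s: 20.6
position: [0.5192, -0.1804, 0.1053]
tool_rot: [[-0.051, 0.999, -0.005], [0.999, 0.051, 0.002], [0.002, -0.005, -1.0]]
ft_force: [0.0, -0.5, -0.1]
grip_width: 0.0385
gripper_force: 0.0
```

>>> drive_tool(offset=[[0,0,0],[0,0,0],[0,0,0],[0,0,0],[0,0,0],[0,0,0],[0,0,0],[0,0,0],[0,0,0],[0,0,0]], turn=[[0,0,0],[0,0,0],[0,0,0],[0,0,0],[0,0,0],[0,0,0],[0,0,0],[0,0,0],[0,0,0],[0,0,0]], hand=[0.3,0.2,0.1,0,0,0,0,0,0,0], newtons=50)

```text
time_s: 21.85
position: [0.5193, -0.1805, 0.1056]
tool_rot: [[-0.051, 0.999, -0.005], [0.999, 0.051, 0.001], [0.002, -0.005, -1.0]]
ft_force: [1.0, 0.9, 5.0]
grip_width: 0.0132
gripper_force: 50.7
```

```bash
python3 - <<'E'
from h import *
togo([.521,-.181,.108],2.9)
E
```

```text
t 21.85 pos [ 0.5193 -0.1805  0.1056] yaw 2.92 w 0.013246311953612437 F [1.  0.9 5. ] q6 -34.36199913625967
shift now-axes [-0.015  0.04  -0.061] final-axes [-0.015  0.041 -0.061] turn [-0.043 -0.016  0.004]
```

>>> drive_tool(offset=[[0,0,0],[0,0,-0.05],[0,0,-0.05],[0,0,-0.1],[0,0,-0.1],[0,0,-0.1],[0,0,-0.1],[0,0,-0.1],[0,0,-0.1],[0,0,0]], turn=[[-0.04,-0.02,0],[0,0,0],[0,0,0],[0,0,0],[0,0,0],[0,0,0],[0,0,0],[0,0,0],[0,0,0],[0,0,0]], hand=[0,0,0,0,0,0,0,0,0,0])

```text
time_s: 23.1
position: [0.5193, -0.1804, 0.1335]
tool_rot: [[-0.051, 0.999, -0.001], [0.999, 0.051, -0.0], [-0.0, -0.001, -1.0]]
ft_force: [-0.2, 0.9, -2.6]
grip_width: 0.0133
gripper_force: 49.7
```

The shackle slides up with 28 mm of rise and little force, only its own weight. Continuing.

>>> drive_tool(offset=[[0,0,-0.15],[0,0,-0.2],[0,0,-0.25],[0,0,-0.3],[0,0,-0.35],[0,0,-0.35],[0,0,-0.35],[0,0,-0.3],[0,0,-0.2],[0,0,0]], turn=[[0,0,0],[0,0,0],[0,0,0],[0,0,0],[0,0,0],[0,0,0],[0,0,0],[0,0,0],[0,0,0],[0,0,0]], hand=[0,0,0,0,0,0,0,0,0,0])

```text
time_s: 24.35
position: [0.5194, -0.1804, 0.2316]
tool_rot: [[-0.051, 0.999, -0.0], [0.999, 0.051, -0.0], [-0.0, -0.0, -1.0]]
ft_force: [-0.6, 0.3, -2.7]
grip_width: 0.0134
gripper_force: 49.8
```

>>> drive_tool(offset=[[0,0,-0.1],[0,0,0],[0,0,0],[0,0,0],[0,0,0],[0,0,0],[0,0,0],[0,0,0],[0,0,0],[0,0,0]], turn=[[0,0,0],[0,0,0],[0,0,0],[0,0,0],[0,0,0],[0,0,0],[0,0,0],[0,0,0],[0,0,0],[0,0,0]], hand=[0,0,0,0,0,0,0,0,0,0])

```text
time_s: 25.6
position: [0.5193, -0.1803, 0.2352]
tool_rot: [[-0.051, 0.999, -0.001], [0.999, 0.051, -0.0], [-0.0, -0.001, -1.0]]
ft_force: [0.0, 0.2, -2.5]
grip_width: 0.0129
gripper_force: 49.7
```

```bash
python3 - <<'E'
from h import *
togo([.521,-.181,.23],2.9)
b=get_image("scene")
cv2.imwrite("pics/c8.png",cv2.resize(b[110:310,200:420],(660,600),interpolation=cv2.INTER_CUBIC))
E
```

```text
t 25.6 pos [ 0.5193 -0.1803  0.2352] yaw 2.92 w 0.012915885225440413 F [ 0.   0.2 -2.5] q6 -34.39727676935758
shift now-axes [-0.019  0.042  0.131] final-axes [-0.019  0.041  0.131] turn [-0.009  0.     0.004]
```

View pics/c8.png

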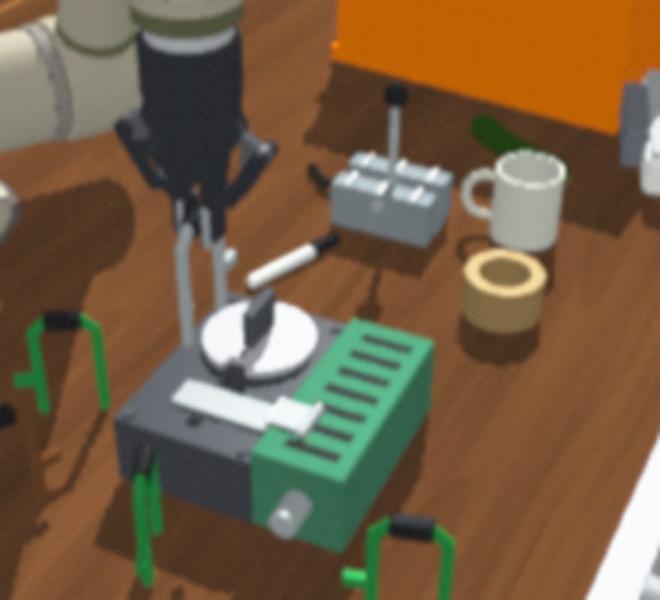

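The shackle hangs free and upright. It rose 130 mm from its seat, so its feet are about 82 mm above the lock. The dial notch faces the shackle and the lever is upright.

```bash
python3 -c "
from rig import env
print(env.close_job())"
```

```text
the job is handed in; nothing more can be done
None
```

The job is handed in: the lever is upright to within about 1°, the dial notch faces the shackle, and the shackle is held upright and still with its feet about 8 cm above the lock (my own measurements; no verdict came back).

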